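# Build up the keyed work rest

### The job

Build up the work rest on the grey foot that is screwed to the board: lower the blue spacer onto the foot, then the orange V-rest onto the spacer, each with its lugs dropped fully into the notches below so it sits flat, white end over white end. Set the parts down rather than dropping them, let go, and leave the other things where they are.

Things in the scene. Friction and masses are not known exactly. Their poses are not given: they have to be found in the camera images.
- foot: Grey foot fixed to the board: flange 140x64x7 mm and a block 100 long (x), 50 wide (y), top 40 mm above the board. In each end of the top a notch, open outward and up, 12 mm deep, 16 mm along x: 29 mm wide at the white +x end, 17 mm at the other. Lugs have 1.5 mm play a side. Origin: centre of underside; x to the white end, z up. Seated, the spacer's centre is 62 mm above it.
- spacer_mid (a point): Blue spacer block, body 100 mm long (own x), 50 wide (own y), 44 high, flat-sided, about 200 g; grip it across its 50 mm width. Notches in its top as in the foot, the wide one at its white-painted end. Starts on the board left or right of the foot, turned any way. This point: centre of the body, 22 mm above its underside and below its top; x to the white end, z up. 
- spacer_wide (a point): Point on the blue spacer 42 mm from its centre towards the white +x end, same height and axes. Below, each end has a lug hanging 10 mm down from the underside, centred on the width, 35.5 to 49 mm out from the middle: 26 mm wide at the white end, 14 mm wide at the other. Lug tips taper by 3 mm a side.
- vrest_mid (a point): Orange V-rest, body 100 mm long (own x), 50 wide (own y), 44 high, flat-sided, about 200 g; grip it across its 50 mm width. White-painted at +x; V groove 14 mm deep along its top. Starts on the board left or right of the foot, turned any way. This point: centre of the body, 22 mm above its underside and below its top; x to the white end, z up. Seated, it is 44 mm above the spacer's centre.
- vrest_wide (a point): Point on the orange V-rest 42 mm from its centre towards the white +x end, same height and axes. Below, each end has a lug hanging 10 mm down from the underside, centred on the width, 35.5 to 49 mm out from the middle: 26 mm wide at the white end, 14 mm wide at the other. Lug tips taper by 3 mm a side.
- spacer: The blue spacer again, origin at the level of its lug tips, 32 mm below its centre; x to the white end.
- vrest: The orange V-rest again, origin at the level of its lug tips, 32 mm below its centre; x to the white end.
- green_tray: Bystander, not to be moved: green open plastic tray, 71x91 mm, 22 mm high; origin at the centre of its underside.
- yellow_ring: Bystander, not to be moved: yellow round cap lying open side up, 72 mm across, 20 mm high; origin at the centre of its underside.
- tape_measure: Bystander, not to be moved: green tape measure, 32x79 mm, 67 mm high; origin at the centre of its underside.
- oil_can: Bystander, not to be moved: dark green oil bottle with a red nozzle, 52 mm across, 120 mm high; origin at the centre of its underside.

How it is judged (in metres and radians):
On the way, in this order (a step that is already met when the one before it is completed fails the run):
1. the spacer sits on the foot, both lugs fully home, white end over white end (x of spacer_mid in the frame of foot between -0.004 and 0.004 m and y of spacer_mid in the frame of foot between -0.004 and 0.004 m and z of spacer_mid in the frame of foot between 0.059 and 0.065 m and x of spacer_wide in the frame of foot above 0.036 m and y of spacer_wide in the frame of foot between -0.005 and 0.005 m and angle between spacer_mid's own z axis and vertical below 0.06 rad), for 0.2 s.
2. the V-rest sits on the spacer, both lugs fully home, white end over white end (all of step 1 and x of vrest_mid in the frame of spacer_mid between -0.004 and 0.004 m and y of vrest_mid in the frame of spacer_mid between -0.004 and 0.004 m and z of vrest_mid in the frame of spacer_mid between 0.041 and 0.047 m and x of vrest_wide in the frame of spacer_mid above 0.036 m and y of vrest_wide in the frame of spacer_mid between -0.005 and 0.005 m and angle between vrest_mid's own z axis and vertical below 0.06 rad), for 0.2 s.
At the end, for the whole second after the job is handed in: The spacer sits on the foot and the V-rest on the spacer, each with both lugs fully in the notches: centre within 4 mm sideways and 3 mm in height of its seated place, white end over white end (5 mm), tilted less than 0.06 rad, and still (all of step 2 and linear speed of each of spacer, vrest below 0.02 m/s); the robot touches nothing.
It fails at once if the spacer is dropped or slammed onto the foot (moving faster than 0.45 m/s within 3 cm of its seat, as after a fall of over 1 cm) (horizontal distance between spacer_mid and foot below 0.05 m and z of spacer_mid in the frame of foot between 0.052 and 0.092 m and linear speed of spacer above 0.45 m/s).
It fails at once if the V-rest is dropped or slammed onto the spacer (moving faster than 0.45 m/s within 3 cm of its seat) (horizontal distance between vrest_mid and spacer_mid below 0.05 m and z of vrest_mid in the frame of spacer_mid between 0.034 and 0.074 m and linear speed of vrest above 0.45 m/s).
It fails at once if a bystander (tray, yellow cap, tape measure or oil bottle) is moved by more than 2 cm (distance of any of green_tray, yellow_ring, tape_measure, oil_can from where it was at the start of the episode above 0.02 m).
It also fails if it takes over 58 s, if anything falls off the work surface, if the arm or the gripper's body presses on something with over 40 N, if the wrist force passes 120 N, or if a joint passes its speed limit or range.

### The arm

A 7-joint arm with a two-finger parallel gripper is mounted at the origin on a cart in front of the work surface, level with it; the furniture and walls round the work are solid. World frame = base frame: x ahead of the robot, y to its left, z up, the work surface at z = 0. Lengths are in mm, angles in rad, forces in N, time in s.
With the tool pointing down it reaches from about 350 to 775 mm from the base axis. Payload 3.1 kg.
Tool frame: the origin (TCP) lies between the finger pads; the fingertips stand r.nose_length ahead of it and the grasp point (between the pads) lies 5 mm behind it (r.nose_length is the distance from the TCP to the fingertips, in mm); z points along the fingers, y is the line along which they close (so a half turn about z gives the same grasp; the last joint's range is limited). The gripper opens to 85 mm and grips with 20 to 120 N. Pads are 22 mm wide; open, the fingers measure 114 mm over their backs; the gripper's body (76 mm by 85 mm) begins 54 mm behind the grasp point. The pads swing forward as they close: fully open they stand 13 mm farther back than shut.
Start: joints at [-1.275, 0.311, 0.014, 1.512, -0.004, 1.319, -0.027], TCP at [182.251, 518.944, 206.004] pointing down, gripper open.
Joint ranges: [-2.7, 2.7], [-0.3, 1.91], [-1.27, 1.3], [0.12, 2.57], [-1.44, 4.58], [0.2, 2.03], [-3.05, 3.05]. Speed limits (rad/s): [2.79, 2.79, 3.14, 3.14, 3.14, 3.14, 3.14].

### API

Orientations are given as a rotation vector (axis times angle).
In Python, from plant import r, imaging gives the robot as it stands.
- The arm moves only by the tool play_rows, never from a script. Its argument "series" is a list of rows, each an object of numbers: "x", "y", "z": the shift along the tool's x, y, z in cm; "ax", "ay", "az": the turn, a rotation vector about the tool's x, y, z in degrees; "claw": the opening, from 0 (shut) to 1 (fully open). In form: [{"x": .., "y": .., "z": .., "ax": .., "ay": .., "az": .., "claw": ..}, ...]. A call has 1 to 5 rows; each row is the pose to reach, as a shift and turn from the pose commanded when the call began, along the tool's axes at that moment; what a row does not reach only later rows make up. A row lasts 1/10 s, in which the tool goes at most 50 mm and 8.59 degrees, less where a joint would pass 70% of its speed; a pose out of reach is approached as far as the arm can. A call with a gripper value outside its range is refused whole. The fingers move at their own pace and stop on an object; "grip_force" is the grip in N (left out, the last holds). Time passes only in rows, so rows that repeat a pose let the fingers close. It gives the time, the measured TCP pose, the force, the opening and the grip force at its end, in the units of the state.
- r.state(): the state, without advancing time (a new reading comes with each control period).
- imaging.snapshot(name): name is "side" or "top" or "wrist"; returns a dict with "frame" (480x640x3 uint8, red, green, blue), "camera_matrix" (3x3 intrinsics, pixels), "extrinsics" (4x4, takes a point from world to camera coordinates); the wrist camera has in their place "tool_from_camera" (4x4, takes a point from camera to tool coordinates, whose origin is the TCP and whose axes are the flange's). Camera axes: x right, y down, z forward; pixel columns grow to the right and rows downward; lengths in mm; the calibration is good to about 2 mm. A picture is of the moment at which its call begins: read the wrist's pose just before it. There is no depth.
- r.job_done(): hands the job in; it is judged then, once.
The state is a dict: "time": time; "qpos": joint angles; "joint_vel": joint speeds; "joint_efforts": joint torques, N m; "position": TCP position; "eef_rot": TCP orientation; "ft_force": force on the tool from outside, world axes, zero at the start; "wrist_torque": the same for the moment, N m; "opening": finger opening in mm; "grasp_force": force on a finger pad.
Only numpy, scipy, OpenCV 4.12 (cv2) and the standard library are available. Lean on these libraries where they do the work, as an engineer would, in place of code of your own. Each camera call takes 0.05 s, during which the arm holds its last target. There are 200 camera calls.

## Working session

There is one attempt and no reset: what is moved stays moved. The work goes in short steps, Python scripts to look and compute and a tool call to move; the robot and the scene stay as the last step left them, time stands still between calls to the robot, and variables do not carry over. Pictures are saved under pics/ and viewed, at most 10 in all, crops included, and the job is handed in when it is done.

Besides the shell and the picture viewer there is one more tool, called after ">>>" as name([rows], argument=value, ...), one row to a line, values as JSON. play_rows: Moves the arm, as the interface text tells. Its arguments: {"type":"object","properties":{"series":{"type":"array","items":{"type":"object","properties":{"x":{"type":"number"},"y":{"type":"number"},"z":{"type":"number"},"ax":{"type":"number"},"ay":{"type":"number"},"az":{"type":"number"},"claw":{"type":"number"}}}},"grip_force":{"type":"number"}},"required":["series"]}

```bash
ls; mkdir -p pics; python3 - <<'E'
from plant import r, imaging
import cv2, numpy as np, pickle
print(r.state()); print(r.nose_length)
d={}
for n in ("top","side"):
    s=imaging.snapshot(n); d[n]=s
    cv2.imwrite(f"pics/{n}0.png",s["frame"][:,:,::-1])
    print(n,s["camera_matrix"],s["extrinsics"])
pickle.dump(d,open("d0.pkl","wb"))
E
```

```text
pics
{'time': 0.0, 'qpos': array([-1.2746807 ,  0.31175565,  0.01399276,  1.5130527 , -0.00442281,
        1.31918532, -0.02718528]), 'joint_vel': array([ 3.56684601e-04,  9.67845861e-04,  4.67547623e-04, -3.70729392e-04,
        1.22474981e-03, -1.56474696e-03, -4.79801081e-05]), 'joint_efforts': array([-3.00765605e-04, -3.79917598e+01,  1.45653994e-01, -2.30594051e+01,
        1.20980566e-02,  1.36264067e-02, -1.01148359e-06]), 'position': array([182.00849727, 518.18119222, 204.90643427]), 'eef_rot': array([-0.52793342, -3.09658563,  0.0036876 ]), 'ft_force': array([-0.57323782,  0.79767003, -0.14980977]), 'wrist_torque': array([-0.01216837, -0.0045425 , -0.00926121]), 'grasp_force': 0.0, 'opening': 84.96645863129596}
14.0
top [[449.20575054   0.         330.1342087 ]
 [  0.         449.20575054 240.70874884]
 [  0.           0.           1.        ]] [[ 2.90723417e-03 -9.99989172e-01 -3.63381944e-03  1.89120436e+02]
 [-9.89222350e-01 -2.34392669e-03 -1.46402352e-01  5.77594289e+02]
 [ 1.46392249e-01  4.02028133e-03 -9.89218452e-01  1.05961317e+03]
 [ 0.00000000e+00  0.00000000e+00  0.00000000e+00  1.00000000e+00]]
side [[599.38749566   0.         326.15931523]
 [  0.         599.38749566 248.86730317]
 [  0.           0.           1.        ]] [[ 9.78994926e-01 -2.03804646e-01  5.70965396e-03 -5.34481300e+02]
 [-8.99723678e-02 -4.56981944e-01 -8.84913824e-01  1.57682463e+02]
 [ 1.82958758e-01  8.65812433e-01 -4.65719791e-01  1.13334590e+03]
 [ 0.00000000e+00  0.00000000e+00  0.00000000e+00  1.00000000e+00]]
```

View pics/top0.png

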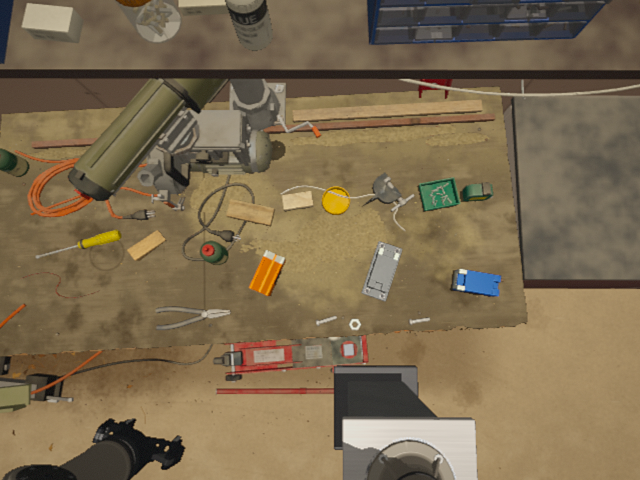

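View pics/side0.png

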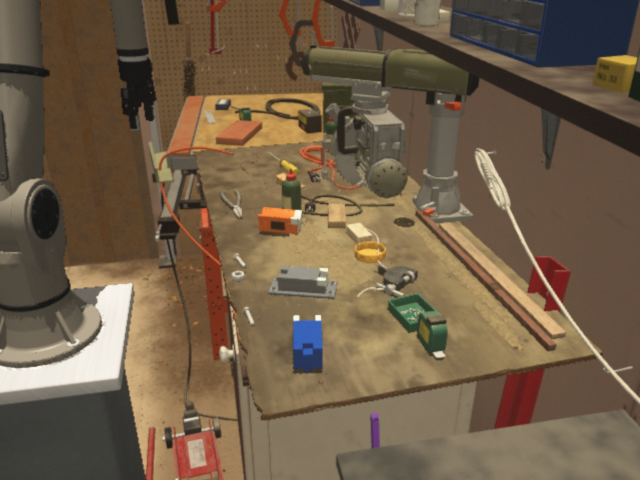

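The top view shows the orange V-rest at about (267,272) with its white end up-right, the grey foot at (382,271) with white at the top, and the blue spacer at (477,282) with white at its left. The side view agrees: the blue spacer is at (308,345), the foot at (303,282) and the V-rest at (281,221). The oil bottle stands near the V-rest.

```bash
cat > h.py <<'E'
import cv2, numpy as np
from scipy.spatial.transform import Rotation as R
def ray(K,T,uv,z):
    """world points on plane z from pixels; T = world->camera"""
    uv=np.atleast_2d(np.asarray(uv,float))
    d=np.linalg.solve(K,np.c_[uv,np.ones(len(uv))].T).T@T[:3,:3]
    c=-T[:3,:3].T@T[:3,3]
    return c+d*((z-c[2])/d[:,2])[:,None]
def mask(f,lo,hi):
    return cv2.inRange(cv2.cvtColor(f,cv2.COLOR_RGB2HSV),lo,hi)
def big(m):
    c,_=cv2.findContours(m,cv2.RETR_EXTERNAL,cv2.CHAIN_APPROX_NONE)
    return max(c,key=cv2.contourArea)
BLUE=((100,120,50),(125,255,255)); ORG=((8,170,120),(20,255,255))
E
python3 - <<'E'
from h import *; import pickle
s=pickle.load(open("d0.pkl","rb"))["top"]; K,T,f=s["camera_matrix"],s["extrinsics"],s["frame"]
print("cam",-T[:3,:3].T@T[:3,3])
for n,b in (("blue",BLUE),("org",ORG)):
    c=big(mask(f,*b)); q=cv2.minAreaRect(c); print(n,q,cv2.contourArea(c)); print(ray(K,T,cv2.boxPoints(q),54).round(0))
g=lambda uv,z:ray(K,T,uv,z).round(0)
print("foot",g([[382,271]],40),"ring",g([[336,200]],20),"tray",g([[438,194]],10),"tape",g([[477,191]],67),"oil",g([[210,249]],120))
out=[cv2.resize(f[y-35:y+35,x-35:x+35,::-1],(260,260),interpolation=cv2.INTER_CUBIC) for x,y in((267,272),(382,271),(477,282))]
cv2.imwrite("pics/crop0.png",np.hstack(out))
E
```

```text
cam [ 415.70020683  186.21228424 1133.43729492]
blue ((478.1486511230469, 282.60809326171875), (43.2369270324707, 21.536264419555664), 9.462323188781738) 746.0
[[ 458. -108.   54.]
 [ 509. -119.   54.]
 [ 492. -220.   54.]
 [ 441. -209.   54.]]
org ((56.51258850097656, 180.66419982910156), (70.30824279785156, 62.97725296020508), 78.90628051757812) 1122.5
[[798. 972.  54.]
 [830. 819.  54.]
 [653. 771.  54.]
 [622. 921.  54.]]
foot [[503.  64.  40.]] ring [[685. 176.  20.]] tray [[704. -86.  10.]] tape [[ 697. -167.   67.]] oil [[546. 464. 120.]]
```

View pics/crop0.png

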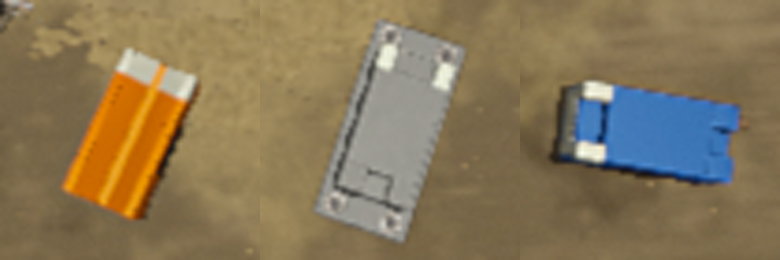

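The crop confirms the layout. The spacer's yaw is about 80°, the foot's about -18° and the V-rest's about -24°, each with its white end in the +x direction I assumed. Next I'll compute the coarse centres and the approach legs.

```bash
cat >> h.py <<'E'
def leg(p,rv,tgt,yaw_y):
    """tool-axis shift (cm) and az turn (deg) from pose (p,rv) to tgt with tool y at world yaw yaw_y (deg), pointing down"""
    M=R.from_rotvec(rv).as_matrix()
    y=np.radians(yaw_y); Y=np.array([np.cos(y),np.sin(y),0]); Z=np.array([0,0,-1.]); G=np.c_[np.cross(Y,Z),Y,Z]
    return (M.T@(np.asarray(tgt,float)-p)/10).round(2), np.degrees(R.from_matrix(M.T@G).as_rotvec()).round(2)
E
python3 - <<'E'
from h import *; import pickle
from plant import r
s=pickle.load(open("d0.pkl","rb"))["top"]; K,T=s["camera_matrix"],s["extrinsics"]
def c(o,pts): return np.array(o)-35+np.array(pts)/3.714
O=ray(K,T,c((267,272),[(127,50),(195,78),(135,218),(65,188)]),54)
F=ray(K,T,c((382,271),[(120,20),(205,48),(143,242),(58,210)]),7)
B=ray(K,T,c((477,282),[(63,80),(220,104),(213,183),(60,158)]),54)
for n,q,w in(("O",O,(0,1,2,3)),("F",F,(0,1,2,3)),("B",B,(0,3,1,2))):
    d=q[w[0],:2]+q[w[1],:2]-q[w[2],:2]-q[w[3],:2]
    print(n,q.mean(0).round(),np.degrees(np.arctan2(d[1],d[0])).round(1),[np.linalg.norm(q[i]-q[i-1]).round() for i in range(4)])
st=r.state();p,rv=np.array([182.25,518.94,206]),st["eef_rot"]
print(R.from_rotvec(rv).as_matrix().round(3))
print(leg(p,rv,(420,320,230),45))
E
```

```text
O [497. 342.  54.] -22.5 [np.float64(97.0), np.float64(48.0), np.float64(98.0), np.float64(49.0)]
F [506.  59.   7.] -18.6 [np.float64(136.0), np.float64(61.0), np.float64(138.0), np.float64(60.0)]
B [ 476. -167.   54.] 81.1 [np.float64(50.0), np.float64(102.0), np.float64(51.0), np.float64(99.0)]
[[-0.944  0.331 -0.001]
 [ 0.331  0.943 -0.002]
 [-0.    -0.002 -1.   ]]
(array([-29.02, -10.9 ,  -2.37]), array([-0.12,  0.03, 25.65]))
```

>>> play_rows([
  {"x": -4.6,"y": -1.6,"z": -0.4,"az": 5},
  {"x": -9.2,"y": -3.2,"z": -0.8,"az": 10},
  {"x": -13.8,"y": -4.8,"z": -1.2,"az": 15},
  {"x": -18.4,"y": -6.4,"z": -1.6,"az": 20},
  {"x": -23,"y": -8,"z": -2,"az": 25},
])

```text
invalid input
```

```bash
python3 - <<'E'
from h import *; import pickle
from plant import r, imaging
st=r.state(); s=imaging.snapshot("wrist")
print(st["time"],st["position"],st["eef_rot"],st["ft_force"]); print(s["camera_matrix"],s["tool_from_camera"])
cv2.imwrite("pics/w1.png",s["frame"][:,:,::-1])
print(leg(st["position"],st["eef_rot"],(450,80,230),0))
print(leg(st["position"],st["eef_rot"],(500,60,230),0))
E
```

```text
0.1 [182.02205478 518.24024346 205.02786751] [-0.52798222 -3.09661772  0.00334152] [-0.09929745 -0.23779227 -0.47527315]
[[349.87587174   0.         316.94923992]
 [  0.         349.87587174 237.99271901]
 [  0.           0.           1.        ]] [[ 1.13827300e-04 -9.58129142e-01 -2.86336402e-01  7.24894051e+01]
 [ 9.99999988e-01  1.37794856e-04 -6.35545057e-05 -1.50664501e-01]
 [ 1.00349107e-04 -2.86336391e-01  9.58129146e-01 -1.68057115e+02]
 [ 0.00000000e+00  0.00000000e+00  0.00000000e+00  1.00000000e+00]]
(array([-39.81, -32.47,  -2.42]), array([-0.1 ,  0.08, 70.65]))
(array([-45.19, -32.7 ,  -2.42]), array([-0.1 ,  0.08, 70.65]))
```

View pics/w1.png

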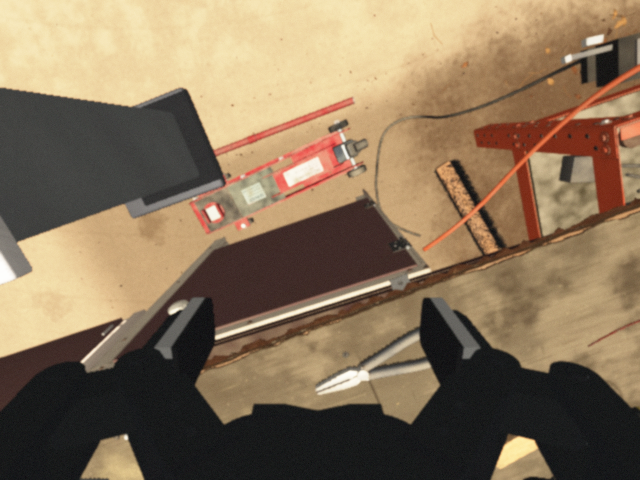

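The wrist picture shows the board edge and pliers ahead, with the fingers at the bottom corners; the camera looks along tool -x from +72 mm. The move was refused, probably because a row needs every field, so I'll send complete rows.

>>> play_rows([
  {"x": -3.7,"y": -2.9,"z": -0.5,"ax": 0,"ay": 0,"az": 5.5,"claw": 1},
  {"x": -7.4,"y": -5.8,"z": -1,"ax": 0,"ay": 0,"az": 11,"claw": 1},
  {"x": -11.1,"y": -8.7,"z": -1.5,"ax": 0,"ay": 0,"az": 16.5,"claw": 1},
  {"x": -14.8,"y": -11.6,"z": -2,"ax": 0,"ay": 0,"az": 22,"claw": 1},
  {"x": -18.5,"y": -14.5,"z": -2.5,"ax": 0,"ay": 0,"az": 27,"claw": 1},
], grip_force=40)

```text
time: 0.65
position: [309.4, 318.9, 231.0]
eef_rot: [-1.241, -2.886, 0.0]
ft_force: [0.7, 0.0, -0.3]
opening: 85.4
grasp_force: 0.0
```

```bash
python3 - <<'E'
from h import *
from plant import r
st=r.state(); print(st["time"],st["position"],st["eef_rot"])
print(leg(st["position"],st["eef_rot"],(506,5,230),0))
E
```

```text
0.65 [309.37679484 318.91999505 231.00680717] [-1.24140215e+00 -2.88578902e+00  1.01757647e-04]
(array([-36.31,  -7.31,   0.1 ]), array([-1.000e-02, -0.000e+00,  4.345e+01]))
```

>>> play_rows([
  {"x": -4,"y": -0.8,"z": 0,"ax": 0,"ay": 0,"az": 4.5,"claw": 1},
  {"x": -8,"y": -1.6,"z": 0,"ax": 0,"ay": 0,"az": 9,"claw": 1},
  {"x": -12,"y": -2.4,"z": 0,"ax": 0,"ay": 0,"az": 13.5,"claw": 1},
  {"x": -15.5,"y": -3.1,"z": 0,"ax": 0,"ay": 0,"az": 18,"claw": 1},
  {"x": -18.2,"y": -3.7,"z": 0,"ax": 0,"ay": 0,"az": 22,"claw": 1},
])

```text
time: 1.15
position: [408.5, 160.9, 231.0]
eef_rot: [1.772, 2.594, -0.0]
ft_force: [-0.2, -0.3, -0.2]
opening: 85.5
grasp_force: 0.0
```

>>> play_rows([
  {"x": -4,"y": 0.7,"z": 0,"ax": 0,"ay": 0,"az": 4.5,"claw": 1},
  {"x": -9,"y": 1.6,"z": 0,"ax": 0,"ay": 0,"az": 9,"claw": 1},
  {"x": -14,"y": 2.5,"z": 0,"ax": 0,"ay": 0,"az": 13.5,"claw": 1},
  {"x": -18.2,"y": 3.3,"z": 0,"ax": 0,"ay": 0,"az": 18,"claw": 1},
  {"x": -18.2,"y": 3.3,"z": 0,"ax": 0,"ay": 0,"az": 22,"claw": 1},
])

```text
time: 1.65
position: [507.3, -2.1, 231.0]
eef_rot: [2.241, 2.193, -0.005]
ft_force: [-0.7, -0.3, 0.3]
opening: 85.4
grasp_force: 0.0
```

```bash
python3 - <<'E'
from h import *; import pickle
from plant import r, imaging
st=r.state(); s=imaging.snapshot("wrist"); s["st"]=st; pickle.dump(s,open("foot.pkl","wb"))
print(st["time"],st["position"],st["eef_rot"],st["joint_vel"].round(3))
cv2.imwrite("pics/w2.png",s["frame"][:,:,::-1])
print(leg(st["position"],st["eef_rot"],(468,-217,210),-9))
E
```

```text
1.65 [507.29728806  -2.09809393 231.04936979] [ 2.24148436  2.19305356 -0.00465574] [-0.138 -0.021  0.013  0.039 -0.072  0.041 -0.721]
(array([-21.56,  -3.46,   2.23]), array([0.14, 0.34, 7.75]))
```

View pics/w2.png

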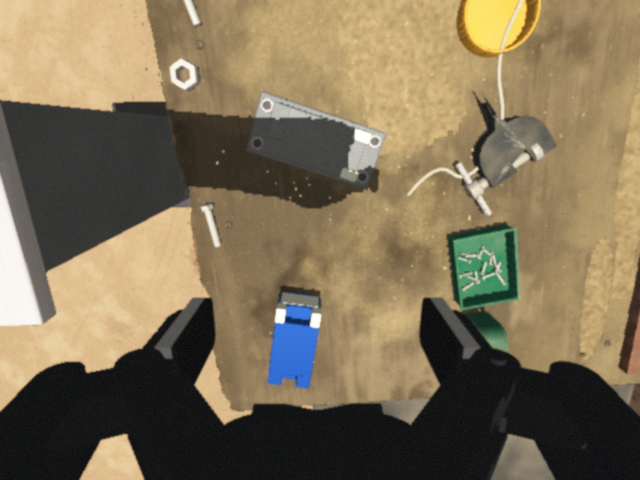

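The picture shows the foot at about (316,140), partly in shadow, the spacer at (297,340) with its white end up, and the ring, tray and tape measure off to the right. Next I'll back off to view the spacer closely.

>>> play_rows([
  {"x": -4.7,"y": -0.7,"z": 0.8,"ax": 0,"ay": 0,"az": 2,"claw": 1},
  {"x": -9.4,"y": -1.4,"z": 1.6,"ax": 0,"ay": 0,"az": 4,"claw": 1},
  {"x": -14.1,"y": -2.1,"z": 2.4,"ax": 0,"ay": 0,"az": 6,"claw": 1},
  {"x": -18.8,"y": -2.8,"z": 3.2,"ax": 0,"ay": 0,"az": 8,"claw": 1},
  {"x": -22.5,"y": -3.5,"z": 4,"ax": 0,"ay": 0,"az": 8,"claw": 1},
])

```text
time: 2.2
position: [468.2, -219.8, 190.7]
eef_rot: [2.377, 2.054, 0.0]
ft_force: [0.2, 0.1, 0.3]
opening: 85.2
grasp_force: 0.0
```

>>> play_rows([
  {"x": 0,"y": 0,"z": 0,"ax": 0,"ay": 0,"az": 0,"claw": 1},
  {"x": 0,"y": 0,"z": 0,"ax": 0,"ay": 0,"az": 0,"claw": 1},
])

```text
time: 2.4
position: [468.6, -217.7, 190.5]
eef_rot: [-2.376, -2.052, -0.001]
ft_force: [1.7, 1.6, 0.1]
opening: 85.1
grasp_force: 0.0
```

```bash
cat >> h.py <<'E'
def wcam(s,st):
    """world->camera of a wrist picture"""
    W=np.eye(4); W[:3,:3]=R.from_rotvec(st["eef_rot"]).as_matrix(); W[:3,3]=st["position"]
    return np.linalg.inv(W@s["tool_from_camera"])
E
python3 - <<'E'
from h import *; import pickle
from plant import r, imaging
st=r.state(); s=imaging.snapshot("wrist"); s["st"]=st; pickle.dump(s,open("blue.pkl","wb"))
print(st["time"],st["position"],st["eef_rot"],st["joint_vel"].round(3))
f=s["frame"]; cv2.imwrite("pics/w3.png",f[:,:,::-1])
c=big(mask(f,*BLUE)); q=cv2.minAreaRect(c); print(q); b=cv2.approxPolyDP(c,4,True)[:,0]
K,T=s["camera_matrix"],wcam(s,st); print(np.c_[b,ray(K,T,b,54)[:,:2].round(1)])
E
```

```text
2.4 [ 468.63043947 -217.68280508  190.54091718] [-2.37636289e+00 -2.05236275e+00 -7.35282027e-04] [-0.039 -0.006 -0.042 -0.008 -0.011  0.003 -0.003]
((318.5, 157.5), (117.0, 59.0), 90.0)
[[ 303.    99.   472.2 -117.5]
 [ 302.   117.   469.2 -131. ]
 [ 289.   119.   458.3 -131. ]
 [ 290.   214.   445.7 -210.2]
 [ 343.   215.   492.3 -217.9]
 [ 348.   121.   506.3 -139.6]
 [ 334.   117.   495.3 -134.9]
 [ 335.   100.   497.8 -122. ]]
```

View pics/w3.png

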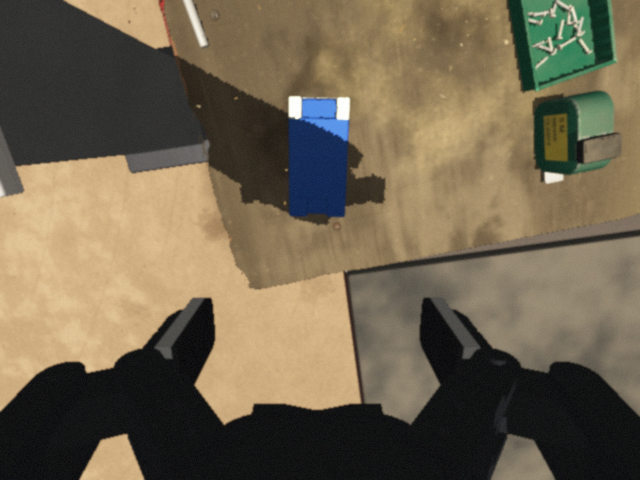

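The spacer lies almost straight in the image, with top corners near (289,97), (350,97), (344,215) and (290,215), white end up. It sits near the board edge and nothing is close to it.

```bash
python3 - <<'E'
from h import *; import pickle
from plant import r
s=pickle.load(open("blue.pkl","rb")); st=s["st"]; K,T,f=s["camera_matrix"],wcam(s,s["st"]),s["frame"]
m=mask(f,*BLUE)|cv2.inRange(f,(150,150,150),(255,255,255)); m[:90]=0; m[225:]=0; m[:,:270]=0; m[:,370:]=0
c=big(m); L,Rr,rows=[],[],range(100,212,4)
for v in rows:
    u=np.where(m[v])[0]; L.append((u.min()-.5,v)); Rr.append((u.max()+.5,v))
fl=[]
for P in (L,Rr):
    q=ray(K,T,P,54)[:,:2]; k,d=np.polyfit(q[:,1],q[:,0],1); fl.append((k,d)); print("edge yaw",90-np.degrees(np.arctan(k)),"rms",np.std(q[:,0]-k*q[:,1]-d))
top=np.median([np.where(m[:,u])[0].min() for u in range(295,345,3)])-.5; bot=np.median([np.where(m[:,u])[0].max() for u in range(295,340,3)])+.5
A=ray(K,T,[(319,top),(317,bot)],54); print(top,bot,A, np.linalg.norm(A[0]-A[1]))
y=A[:,1].mean(); k=np.mean([a[0] for a in fl]); xs=[a*y+b for a,b in fl]; yaw=90-np.degrees(np.arctan(k))
print("width",(xs[1]-xs[0])*np.sin(np.radians(yaw)),"centre",np.mean(xs),y,"yaw",yaw)
print(leg(st["position"],st["eef_rot"],(np.mean(xs),y,110),yaw-90))
E
```

```text
edge yaw 80.40939080081853 rms 0.1590455341456601
edge yaw 80.61774634747835 rms 1.1122943487256158
98.5 215.5 [[ 485.07330487 -118.99547068   54.        ]
 [ 469.32220384 -215.0114332    54.        ]] 97.29934348181416
width 49.253804273641315 centre 476.7629035252568 -167.0034519421797 yaw 80.51353692203156
(array([5.12, 0.07, 8.06]), array([-0.05, -0.08,  1.12]))
```

>>> play_rows([
  {"x": 2.5,"y": 0,"z": 3,"ax": 0,"ay": 0,"az": 1,"claw": 1},
  {"x": 5.1,"y": 0.1,"z": 6,"ax": 0,"ay": 0,"az": 1.1,"claw": 1},
  {"x": 5.1,"y": 0.1,"z": 9,"ax": 0,"ay": 0,"az": 1.1,"claw": 1},
  {"x": 5.1,"y": 0.1,"z": 12,"ax": 0,"ay": 0,"az": 1.1,"claw": 1},
  {"x": 5.1,"y": 0.1,"z": 14,"ax": 0,"ay": 0,"az": 1.1,"claw": 1},
])

```text
time: 2.95
position: [477.4, -163.5, 49.0]
eef_rot: [-2.387, -2.037, -0.0]
ft_force: [-0.2, -0.5, 1.1]
opening: 85.5
grasp_force: 0.0
```

>>> play_rows([
  {"x": 0,"y": 0,"z": 1,"ax": 0,"ay": 0,"az": 0,"claw": 1},
  {"x": 0,"y": 0,"z": 1.6,"ax": 0,"ay": 0,"az": 0,"claw": 1},
  {"x": 0,"y": 0,"z": 1.6,"ax": 0,"ay": 0,"az": 0,"claw": 1},
])

```text
time: 3.25
position: [477.9, -166.8, 35.0]
eef_rot: [-2.395, -2.033, -0.001]
ft_force: [0.9, 0.4, 0.2]
opening: 85.4
grasp_force: 0.0
```

```bash
python3 - <<'E'
from h import *
from plant import r
st=r.state(); print(st["time"],st["position"],st["eef_rot"],st["ft_force"],st["opening"])
print(leg(st["position"],st["eef_rot"],(476.8,-167,34.5),-9.5))
E
```

```text
3.25 [ 477.89860472 -166.84028493   34.98940568] [-2.39466988e+00 -2.03297149e+00 -5.36309923e-04] [0.88281802 0.40278939 0.23072723] 85.40181502610916
(array([-0.03, -0.11,  0.05]), array([-0.  , -0.03,  0.16]))
```

>>> play_rows([
  {"x": 0,"y": -0.1,"z": 0,"ax": 0,"ay": 0,"az": 0.2,"claw": 0.7},
  {"x": 0,"y": -0.1,"z": 0,"ax": 0,"ay": 0,"az": 0.2,"claw": 0.4},
  {"x": 0,"y": -0.1,"z": 0,"ax": 0,"ay": 0,"az": 0.2,"claw": 0.3},
  {"x": 0,"y": -0.1,"z": 0,"ax": 0,"ay": 0,"az": 0.2,"claw": 0.3},
  {"x": 0,"y": -0.1,"z": 0,"ax": 0,"ay": 0,"az": 0.2,"claw": 0.3},
], grip_force=60)

```text
time: 3.75
position: [476.6, -167.8, 35.3]
eef_rot: [2.4, 2.026, 0.001]
ft_force: [0.2, -0.4, -0.6]
opening: 25.4
grasp_force: 0.0
```

>>> play_rows([
  {"x": 0,"y": 0,"z": 0,"ax": 0,"ay": 0,"az": 0,"claw": 0.3},
  {"x": 0,"y": 0,"z": 0,"ax": 0,"ay": 0,"az": 0,"claw": 0.3},
  {"x": 0,"y": 0,"z": -1,"ax": 0,"ay": 0,"az": 0,"claw": 0.3},
  {"x": 0,"y": 0,"z": -2,"ax": 0,"ay": 0,"az": 0,"claw": 0.3},
  {"x": 0,"y": 0,"z": -4,"ax": 0,"ay": 0,"az": 0,"claw": 0.3},
])

```text
time: 4.25
position: [475.6, -167.4, 75.3]
eef_rot: [-2.399, -2.025, 0.002]
ft_force: [0.4, 0.2, 0.1]
opening: 25.9
grasp_force: 0.0
```

The fingers closed to 26 mm, so they missed the spacer or slid off it. I need a look.

```bash
python3 - <<'E'
from h import *; import pickle
from plant import r, imaging
st=r.state(); s=imaging.snapshot("wrist"); s["st"]=st; d=imaging.snapshot("side"); t=imaging.snapshot("top")
pickle.dump((s,d,t),open("m.pkl","wb"))
K,T=d["camera_matrix"],d["extrinsics"]
a=d["frame"][250:400,200:400]; b=s["frame"]; e=t["frame"][240:325,420:540]
cv2.imwrite("pics/m.png",np.hstack([cv2.resize(x,(n,300))for x,n in((a,400),(b,400))])[:,:,::-1])
c=big(mask(t["frame"],*BLUE)); q=cv2.boundingRect(c); print(q,cv2.contourArea(c))
E
```

```text
(457, 270, 35, 25) 514.0
```

View pics/m.png

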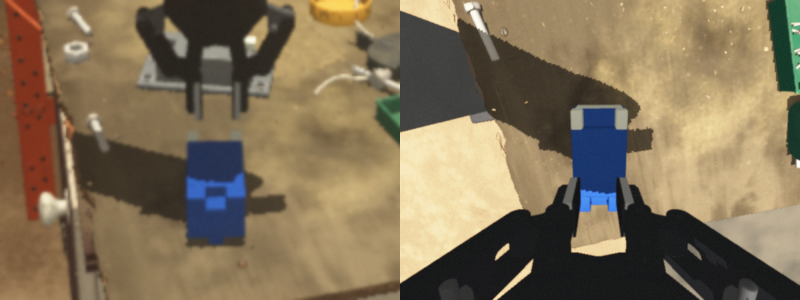

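```bash
python3 - <<'E'
from h import *; import pickle
s,d,t=pickle.load(open("m.pkl","rb")); st=s["st"]; print(st["position"],st["opening"],st["qpos"].round(2))
f=s["frame"]; K,T=s["camera_matrix"],wcam(s,st)
m=mask(f,*BLUE); c=big(m); print(cv2.boundingRect(c))
P=[(273,168),(362,168),(310,333)]
print(ray(K,T,P,54).round(1), ray(K,T,P,70).round(1))
for n,x in(("side",d),("top",t)):
    K,T=x["camera_matrix"],x["extrinsics"]; m=mask(x["frame"],*BLUE); c=big(m); b=cv2.approxPolyDP(c,2,True)[:,0]
    m0=mask(pickle.load(open("d0.pkl","rb"))[n]["frame"],*BLUE); c0=big(m0) if n=="top" else None
    print(n,cv2.boundingRect(c)); 
    def pr(p): q=T[:3,:3]@p+T[:3,3]; q=K@q; return (q[:2]/q[2]).round(0)
    print(" TCP at",pr(st["position"])," tip",pr(st["position"]-[0,0,14]), "blue pts", b.tolist())
    print(" expect top corners",[pr(np.array([476.8,-167,54])+R.from_euler("z",80.5,degrees=True).apply([a,e,0])).tolist() for a in(-50,50) for e in(-25,25)])
E
```

```text
[ 475.64227271 -167.42844043   75.26422692] 25.852033645275526 [-0.24  0.4   0.7   1.84 -0.3   1.02  0.41]
(274, 174, 89, 164)
[[ 462.1 -109.3   54. ]
 [ 508.8 -117.3   54. ]
 [ 464.2 -211.    54. ]] [[ 464.3 -108.2   70. ]
 [ 507.1 -115.5   70. ]
 [ 466.3 -201.3   70. ]]
side (545, 0, 92, 64)
 TCP at [306. 321.]  tip [306. 327.] blue pts [[551, 1], [549, 9], [553, 9], [547, 18], [552, 19], [551, 25], [545, 30], [549, 31], [550, 27], [552, 29], [550, 36], [553, 31], [555, 34], [559, 32], [559, 41], [551, 40], [546, 35], [548, 38], [545, 40], [549, 38], [550, 43], [551, 40], [556, 42], [553, 47], [550, 46], [559, 56], [569, 46], [570, 49], [574, 49], [570, 53], [579, 58], [576, 60], [579, 63], [578, 59], [583, 63], [595, 60], [592, 57], [595, 57], [595, 52], [599, 55], [621, 51], [624, 53], [625, 47], [622, 46], [628, 39], [626, 34], [629, 33], [627, 31], [631, 25], [636, 0], [566, 0], [569, 3], [565, 5], [564, 0], [553, 0], [552, 3]]
 expect top corners [[322.0, 348.0], [293.0, 348.0], [321.0, 314.0], [293.0, 315.0]]
top (457, 270, 35, 25)
 TCP at [483. 282.]  tip [481. 282.] blue pts [[458, 274], [457, 284], [465, 286], [463, 291], [489, 293], [481, 286], [491, 281], [490, 274], [468, 270], [466, 275]]
 expect top corners [[501.0, 275.0], [499.0, 296.0], [460.0, 268.0], [457.0, 289.0]]
```

```bash
python3 - <<'E'
from h import *; import pickle
s,d,t=pickle.load(open("m.pkl","rb")); st=s["st"]
g=cv2.cvtColor(d["frame"],cv2.COLOR_RGB2GRAY)
print(g[296:318:2,290:328:2])
K,T=d["camera_matrix"],d["extrinsics"]
C=-T[:3,:3].T@T[:3,3]
for uv in((297,308),(319,308)):
    q=T[:3,:3].T@np.linalg.solve(K,[*uv,1.]); k=(-167.4-C[1])/q[1]; print("side tip",(C+k*q).round(1))
K=s["camera_matrix"]; tc=s["tool_from_camera"]; w=cv2.cvtColor(s["frame"],cv2.COLOR_RGB2GRAY)
print(w[276:330:4,270:380:4])
for v in (280,290,300): 
    q=tc[:3,:3]@np.linalg.solve(K,[317,v,1.]); k=-tc[0,3]/q[0]; print("row",v,"tool z at x=0",(tc[:3,3]+k*q).round(1))
E
```

```text
[[ 97  84  38  61 100  61  77  79  82  83  85  90  84  61  99  61  43  90
  117]
 [113 100  37  57  99  70 123 125 123 122 124 123 109  66  99  63  42  90
  118]
 [117 100  38  59  98  64 115 117 116 117 116 120 120  68 100  61  43 103
  137]
 [117  98  40  50  98  68 113 118 114 114 118 117 116  74  98  62  41  99
  132]
 [118  99  41  51 100  73 112 117 118 114 114 115 114  76  99  60  44 103
  127]
 [119 114  77  71  98  73 113 116 118 115 114 116 116  76 100  96  96 119
  126]
 [116 116 115 115 101  73 114 114 117 117 117 116 115  77 100 112 117 121
  127]
 [116 113 116 116 109 104 115 116 117 118 117 117 119 113 115 114 119 125
  134]
 [117 116 113 116 117 116 117 118 118 118 117 115 118 122 124 124 127 131
  138]
 [117 119 116 117 116 116 116 115 119 120 118 115 117 118 121 123 126 131
  133]
 [116 117 125 125 123 113 111 117 120 122 124 120 119 127 127 125 126 128
  132]]
side tip [ 459.6 -167.4  103.7]
side tip [ 497.9 -167.4   98.8]
[[152 149  48  53  47  53  51  54  54  54  50  51  52  52  52  49  53  52
   53  53  53  51  52 147 153 152 151 157]
 [152 148  56  54  51  54  
[... 917 characters left out ...]
0  38  16  24 132 133 134 134 134 135 134 135 134 133 134 131 133
  130  53  19  18  99 104 102  87  30  29]
 [103 103  22  17  19 130 136 136 128 118 132 131 131 128 131 133 114 140
  134  54  19  21  78 102 102  99  30  29]
 [102  99  19  23  23 128 137 137 132 113 132 133 131 133 134 103 112 139
  137  50  24  21  48 103 103 101  43  27]
 [104  83  25  22  16 130 136 133 127 101 127 129 133 130 130 118 114 136
  135  51  20  22  32 109 109 103  55  27]
 [110  93  24  23  20 129 132 131 126 137 153 150 154 153 153 146 111 134
  133  62  23  27  33 118  66  25  22  28]]
row 280 tool z at x=0 [ 0.   0.4 -0.9]
row 290 tool z at x=0 [  0.    0.4 -13. ]
row 300 tool z at x=0 [  0.    0.4 -23.6]
```

Both cameras put the fingertips about 28 mm behind the TCP rather than 14 mm ahead: the side view gives a tip height near 101 mm with the TCP at 75 mm. So the fingers closed above the spacer, which hasn't moved. I'll reopen and go about 45 mm lower, watching the force.

>>> play_rows([
  {"x": 0,"y": 0.1,"z": 0,"ax": 0,"ay": 0,"az": 0,"claw": 1},
  {"x": 0,"y": 0.1,"z": 0,"ax": 0,"ay": 0,"az": 0,"claw": 1},
  {"x": 0,"y": 0.1,"z": 1,"ax": 0,"ay": 0,"az": 0,"claw": 1},
  {"x": 0,"y": 0.1,"z": 2.5,"ax": 0,"ay": 0,"az": 0,"claw": 1},
  {"x": 0,"y": 0.1,"z": 4,"ax": 0,"ay": 0,"az": 0,"claw": 1},
])

```text
time: 4.9
position: [476.9, -167.6, 33.5]
eef_rot: [-2.4, -2.026, 0.001]
ft_force: [-0.1, -0.8, -0.3]
opening: 85.4
grasp_force: 0.0
```

>>> play_rows([
  {"x": 0,"y": 0,"z": 0.8,"ax": 0,"ay": 0,"az": 0,"claw": 1},
  {"x": 0,"y": 0,"z": 1.6,"ax": 0,"ay": 0,"az": 0,"claw": 1},
  {"x": 0,"y": 0,"z": 2.4,"ax": 0,"ay": 0,"az": 0,"claw": 1},
  {"x": 0,"y": 0,"z": 2.4,"ax": 0,"ay": 0,"az": 0,"claw": 1},
])

```text
time: 5.3
position: [476.6, -167.6, 9.9]
eef_rot: [-2.399, -2.026, 0.002]
ft_force: [0.0, 0.2, 0.4]
opening: 85.5
grasp_force: 0.0
```

>>> play_rows([
  {"x": 0,"y": 0,"z": 0.7,"ax": 0,"ay": 0,"az": 0,"claw": 1},
  {"x": 0,"y": 0,"z": 1.4,"ax": 0,"ay": 0,"az": 0,"claw": 1},
  {"x": 0,"y": 0,"z": 2.1,"ax": 0,"ay": 0,"az": 0,"claw": 1},
  {"x": 0,"y": 0,"z": 2.1,"ax": 0,"ay": 0,"az": 0,"claw": 1},
])

```text
time: 5.7
position: [476.5, -167.4, -11.1]
eef_rot: [-2.399, -2.026, 0.002]
ft_force: [-1.1, -0.2, 0.2]
opening: 85.4
grasp_force: 0.0
```

>>> play_rows([
  {"x": 0,"y": 0,"z": 0,"ax": 0,"ay": 0,"az": 0,"claw": 0.75},
  {"x": 0,"y": 0,"z": 0,"ax": 0,"ay": 0,"az": 0,"claw": 0.6},
  {"x": 0,"y": 0,"z": 0,"ax": 0,"ay": 0,"az": 0,"claw": 0.4},
  {"x": 0,"y": 0,"z": 0,"ax": 0,"ay": 0,"az": 0,"claw": 0.4},
  {"x": 0,"y": 0,"z": 0,"ax": 0,"ay": 0,"az": 0,"claw": 0.4},
], grip_force=50)

```text
time: 6.2
position: [477.7, -168.0, -9.6]
eef_rot: [2.4, 2.026, 0.001]
ft_force: [-1.5, -1.4, 2.7]
opening: 49.8
grasp_force: 51.9
```

```bash
python3 - <<'E'
from plant import r
st=r.state(); print({k:st[k] for k in("time","position","eef_rot","ft_force","opening","grasp_force")})
E
```

```text
{'time': 6.2, 'position': array([ 477.69820104, -168.00250105,   -9.5862248 ]), 'eef_rot': array([2.40010581e+00, 2.02633401e+00, 7.27699843e-04]), 'ft_force': array([-1.47051901, -1.37459696,  2.68618789]), 'opening': 49.78998857320729, 'grasp_force': 51.8795844912529}
```

Gripped: 49.8 mm opening and 52 N. I'll lift and start turning towards the foot.

>>> play_rows([
  {"x": 0,"y": 0,"z": -2,"ax": 0,"ay": 0,"az": 0,"claw": 0.4},
  {"x": 0,"y": 0,"z": -5,"ax": 0,"ay": 0,"az": 0,"claw": 0.4},
  {"x": 0,"y": 0,"z": -8,"ax": 0,"ay": 0,"az": 7,"claw": 0.4},
  {"x": 3,"y": 0,"z": -11,"ax": 0,"ay": 0,"az": 14,"claw": 0.4},
  {"x": 6,"y": -1,"z": -11,"ax": 0,"ay": 0,"az": 21,"claw": 0.4},
])

```text
time: 6.7
position: [482.1, -108.7, 104.0]
eef_rot: [2.73, 1.541, 0.012]
ft_force: [1.1, 0.1, -2.8]
opening: 49.6
grasp_force: 52.5
```

```bash
python3 - <<'E'
from h import *
from plant import r
st=r.state(); print(st["qpos"].round(2),st["opening"],st["grasp_force"],st["position"])
print(leg(st["position"],st["eef_rot"],(420,87,100),-108))
E
```

```text
[-0.46  0.35  0.81  1.85 -0.29  1.06 -0.08] 49.622751159671466 52.486072182655334 [ 482.1068884  -108.71721471  104.01700648]
(array([ 13.55, -15.43,   0.29]), array([ 0.35, -0.55, 76.89]))
```

>>> play_rows([
  {"x": 1.4,"y": -1.5,"z": 0,"ax": 0,"ay": 0,"az": 7.7,"claw": 0.4},
  {"x": 2.8,"y": -3,"z": 0.1,"ax": 0,"ay": 0,"az": 15.4,"claw": 0.4},
  {"x": 4.2,"y": -4.6,"z": 0.2,"ax": 0,"ay": 0,"az": 23.1,"claw": 0.4},
  {"x": 5.5,"y": -6.2,"z": 0.3,"ax": 0,"ay": 0,"az": 30.8,"claw": 0.4},
  {"x": 6.8,"y": -7.7,"z": 0.3,"ax": 0,"ay": 0,"az": 38.5,"claw": 0.4},
])

```text
time: 7.2
position: [445.0, -8.2, 96.4]
eef_rot: [-3.091, -0.56, 0.002]
ft_force: [0.2, -0.3, -1.2]
opening: 49.3
grasp_force: 52.5
```

>>> play_rows([
  {"x": 0.1,"y": -2.5,"z": 0,"ax": 0,"ay": 0,"az": 8,"claw": 0.4},
  {"x": 0.3,"y": -5,"z": 0,"ax": 0,"ay": 0,"az": 16,"claw": 0.4},
  {"x": 0.4,"y": -7.5,"z": 0,"ax": 0,"ay": 0,"az": 24,"claw": 0.4},
  {"x": 0.5,"y": -10.2,"z": 0,"ax": 0,"ay": 0,"az": 32,"claw": 0.4},
  {"x": 0.5,"y": -10.2,"z": 0,"ax": 0,"ay": 0,"az": 38.5,"claw": 0.4},
])

```text
time: 7.7
position: [412.3, 92.4, 96.2]
eef_rot: [-3.103, 0.479, 0.005]
ft_force: [0.5, 0.3, -1.4]
opening: 49.5
grasp_force: 52.4
```

>>> play_rows([
  {"x": 0,"y": 0,"z": 0,"ax": 0,"ay": 0,"az": 0,"claw": 0.4},
  {"x": 0,"y": 0,"z": 0,"ax": 0,"ay": 0,"az": 0,"claw": 0.4},
])

```text
time: 7.9
position: [414.3, 87.4, 96.9]
eef_rot: [3.104, -0.479, 0.0]
ft_force: [-0.7, 1.0, -2.3]
opening: 49.4
grasp_force: 52.4
```

```bash
python3 - <<'E'
from h import *; import pickle
from plant import r, imaging
st=r.state(); s=imaging.snapshot("wrist"); s["st"]=st; pickle.dump(s,open("foot.pkl","wb"))
print(st["time"],st["position"],st["eef_rot"],st["joint_vel"].round(3),st["opening"])
cv2.imwrite("pics/w4.png",cv2.resize(s["frame"][:300,120:520,::-1],(800,600)))
E
```

```text
7.9 [414.30810772  87.40687074  96.85830201] [ 3.10444687e+00 -4.79004682e-01  1.50842083e-05] [ 0.02  -0.003 -0.    -0.004 -0.001  0.002 -0.006] 49.37575141086982
```

View pics/w4.png

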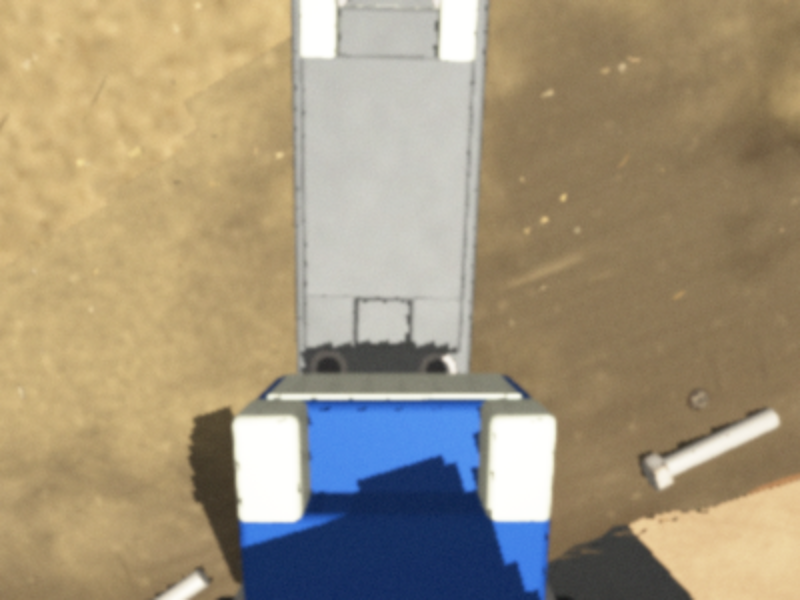

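The crop shows the foot straight ahead. In crop pixels its narrow notch corners are at (356,297) and (411,297), and its wide notch corners at (338,56) and (440,58). The held spacer's white patches end at (241,521) and (549,521), with outer end corners near (235,418) and (556,418).

```bash
python3 - <<'E'
from h import *; import pickle
s=pickle.load(open("foot.pkl","rb")); st=s["st"]; K=s["camera_matrix"]; T=wcam(s,st); f=lambda P:np.array(P)/2+[120,0]
q=ray(K,T,f([(356,297),(411,297),(440,58),(338,56)]),40)[:,:2]
n=q[:2].mean(0); w=q[2:].mean(0); d=w-n
print("widths",np.linalg.norm(q[0]-q[1]),np.linalg.norm(q[2]-q[3]),"sep",np.linalg.norm(d))
F=(n+w)/2; fy=np.degrees(np.arctan2(d[1],d[0])); print("foot",F,fy)
# block side edges, top rows: left (303,100)/(306,280), right (470,100)/(461,280)
e=ray(K,T,f([(303,100),(306,280),(470,100),(461,280)]),40)[:,:2]
print("sides", [np.degrees(np.arctan2(*(e[i]-e[i+1])[::-1])).round(2) for i in(0,2)], np.linalg.norm(e[0]-e[2]), e.mean(0))
M=R.from_rotvec(st["eef_rot"]).as_matrix()
for zt in (158,160.5,163):
    b=ray(K,T,f([(241,521),(549,521),(556,416),(235,416)]),zt); t=(b-st["position"])@M
    print(zt,t[:,:2].round(1).tolist(),"w",t[0,1]-t[1,1],t[3,1]-t[2,1])
print("tool x yaw",np.degrees(np.arctan2(M[1,0],M[0,0])))
E
```

```text
widths 17.14020223751436 29.033435357489363 sep 66.2526684708422
foot [507.79054952  60.06808531] -19.137998392673264
sides [np.float64(-18.6), np.float64(-18.94)] 48.27992087361454 [505.08463357  61.30401486]
158 [[33.6, -24.7], [33.6, 25.4], [51.0, 25.4], [51.0, -24.5]] w -50.06803698741052 -49.90571792697817
160.5 [[34.5, -24.1], [34.5, 24.8], [51.5, 24.8], [51.5, -23.9]] w -48.8973609181945 -48.738837154144036
163 [[35.4, -23.5], [35.4, 24.2], [52.0, 24.2], [52.0, -23.4]] w -47.72668484897851 -47.57195638130991
tool x yaw -17.54271114637266
```

```bash
python3 - <<'E'
from h import *
from plant import r
st=r.state(); print(leg(st["position"],st["eef_rot"],(507.5,60.5,60),-108.9))
E
```

```text
(array([ 9.67, -0.27,  3.7 ]), array([ 0.01, -0.01,  1.29]))
```

>>> play_rows([
  {"x": 3,"y": -0.1,"z": 0,"ax": 0,"ay": 0,"az": 0.5,"claw": 0.4},
  {"x": 6,"y": -0.2,"z": 1,"ax": 0,"ay": 0,"az": 1,"claw": 0.4},
  {"x": 8.5,"y": -0.3,"z": 2,"ax": 0,"ay": 0,"az": 1.3,"claw": 0.4},
  {"x": 9.7,"y": -0.3,"z": 3,"ax": 0,"ay": 0,"az": 1.3,"claw": 0.4},
  {"x": 9.7,"y": -0.3,"z": 3.7,"ax": 0,"ay": 0,"az": 1.3,"claw": 0.4},
])

```text
time: 8.45
position: [509.4, 58.9, 59.4]
eef_rot: [3.096, -0.52, 0.002]
ft_force: [0.3, -0.4, -2.3]
opening: 49.3
grasp_force: 52.4
```

>>> play_rows([
  {"x": 0,"y": 0,"z": 0.4,"ax": 0,"ay": 0,"az": 0,"claw": 0.4},
  {"x": 0,"y": 0,"z": 0.8,"ax": 0,"ay": 0,"az": 0,"claw": 0.4},
  {"x": 0,"y": 0,"z": 1,"ax": 0,"ay": 0,"az": 0,"claw": 0.4},
  {"x": 0,"y": 0,"z": 1,"ax": 0,"ay": 0,"az": 0,"claw": 0.4},
])

```text
time: 8.85
position: [507.2, 61.9, 50.0]
eef_rot: [-3.098, 0.516, 0.001]
ft_force: [0.1, 1.7, -0.9]
opening: 49.4
grasp_force: 52.4
```

```bash
python3 - <<'E'
from h import *
from plant import r
st=r.state(); print(st["position"],st["ft_force"],st["wrist_torque"],st["joint_vel"].round(3)); print(leg(st["position"],st["eef_rot"],(507.5,60.5,40),-108.9))
E
```

```text
[507.18924353  61.88288459  49.9983588 ] [ 0.09467836  1.68436793 -0.91179315] [0.05284971 0.000545   0.03093152] [-0.    -0.004  0.006 -0.011  0.     0.002 -0.001]
(array([0.07, 0.12, 1.  ]), array([-0.03,  0.04, -0.  ]))
```

>>> play_rows([
  {"x": 0.1,"y": 0.1,"z": 0.4,"ax": 0,"ay": 0,"az": 0,"claw": 0.4},
  {"x": 0.1,"y": 0.1,"z": 0.8,"ax": 0,"ay": 0,"az": 0,"claw": 0.4},
  {"x": 0.1,"y": 0.1,"z": 1.2,"ax": 0,"ay": 0,"az": 0,"claw": 0.4},
  {"x": 0.1,"y": 0.1,"z": 1.5,"ax": 0,"ay": 0,"az": 0,"claw": 0.4},
  {"x": 0.1,"y": 0.1,"z": 1.5,"ax": 0,"ay": 0,"az": 0,"claw": 0.4},
])

```text
time: 9.35
position: [507.9, 60.1, 34.4]
eef_rot: [3.098, -0.517, -0.002]
ft_force: [-0.1, -0.8, -1.5]
opening: 49.1
grasp_force: 52.4
```

>>> play_rows([
  {"x": 0,"y": 0,"z": 0.2,"ax": 0,"ay": 0,"az": 0,"claw": 0.4},
  {"x": 0,"y": 0,"z": 0.4,"ax": 0,"ay": 0,"az": 0,"claw": 0.4},
  {"x": 0,"y": 0,"z": 0.4,"ax": 0,"ay": 0,"az": 0,"claw": 0.4},
])

```text
time: 9.65
position: [508.2, 60.0, 30.8]
eef_rot: [3.099, -0.517, -0.001]
ft_force: [-0.2, -0.5, -1.3]
opening: 49.6
grasp_force: 52.4
```

```bash
python3 - <<'E'
from h import *; import pickle
from plant import r,imaging
st=r.state(); print(st["position"],st["ft_force"],st["wrist_torque"]); d=imaging.snapshot("side"); pickle.dump(d,open("s1.pkl","wb"))
print(leg(st["position"],st["eef_rot"],(507.5,60.5,22),-108.9))
cv2.imwrite("pics/s1.png",cv2.resize(d["frame"][230:310,250:357,::-1],(800,600),interpolation=cv2.INTER_CUBIC))
E
```

```text
[508.2222657   59.9972613   30.76205335] [-0.22660688 -0.5222299  -1.32304189] [0.00981665 0.01416141 0.01916586]
(array([-0.08, -0.02,  0.88]), array([ 0.01,  0.02, -0.05]))
```

>>> play_rows([
  {"x": 0,"y": 0,"z": 0.15,"ax": 0,"ay": 0,"az": 0,"claw": 0.4},
  {"x": 0,"y": 0,"z": 0.3,"ax": 0,"ay": 0,"az": 0,"claw": 0.4},
  {"x": 0,"y": 0,"z": 0.3,"ax": 0,"ay": 0,"az": 0,"claw": 0.4},
])

```text
time: 10.0
position: [508.2, 60.1, 27.8]
eef_rot: [3.099, -0.517, -0.001]
ft_force: [0.0, 0.4, -1.5]
opening: 49.5
grasp_force: 52.4
```

>>> play_rows([
  {"x": 0,"y": 0,"z": 0.15,"ax": 0,"ay": 0,"az": 0,"claw": 0.4},
  {"x": 0,"y": 0,"z": 0.3,"ax": 0,"ay": 0,"az": 0,"claw": 0.4},
  {"x": 0,"y": 0,"z": 0.3,"ax": 0,"ay": 0,"az": 0,"claw": 0.4},
])

```text
time: 10.3
position: [507.8, 60.3, 24.6]
eef_rot: [-3.099, 0.517, 0.002]
ft_force: [-1.4, 0.6, -1.9]
opening: 49.6
grasp_force: 52.5
```

No contact force yet, and the lug tips are already below the foot's top, so they are entering the notches. I'll continue gently until contact.

>>> play_rows([
  {"x": 0,"y": 0,"z": 0.1,"ax": 0,"ay": 0,"az": 0,"claw": 0.4},
  {"x": 0,"y": 0,"z": 0.2,"ax": 0,"ay": 0,"az": 0,"claw": 0.4},
  {"x": 0,"y": 0,"z": 0.2,"ax": 0,"ay": 0,"az": 0,"claw": 0.4},
])

```text
time: 10.6
position: [507.7, 60.3, 22.7]
eef_rot: [-3.099, 0.517, 0.002]
ft_force: [-2.7, 0.7, -1.5]
opening: 49.1
grasp_force: 52.5
```

>>> play_rows([
  {"x": 0,"y": 0,"z": 0.1,"ax": 0,"ay": 0,"az": 0,"claw": 0.4},
  {"x": 0,"y": 0,"z": 0.2,"ax": 0,"ay": 0,"az": 0,"claw": 0.4},
  {"x": 0,"y": 0,"z": 0.2,"ax": 0,"ay": 0,"az": 0,"claw": 0.4},
])

```text
time: 10.9
position: [507.8, 60.2, 20.7]
eef_rot: [-3.099, 0.517, 0.002]
ft_force: [-3.6, 1.0, -0.7]
opening: 49.3
grasp_force: 52.5
```

>>> play_rows([
  {"x": -0.05,"y": 0,"z": 0.1,"ax": 0,"ay": 0,"az": 0,"claw": 0.4},
  {"x": -0.05,"y": 0,"z": 0.2,"ax": 0,"ay": 0,"az": 0,"claw": 0.4},
  {"x": -0.05,"y": 0,"z": 0.2,"ax": 0,"ay": 0,"az": 0,"claw": 0.4},
])

```text
time: 11.2
position: [507.7, 60.3, 20.5]
eef_rot: [-3.097, 0.517, 0.002]
ft_force: [-6.5, 2.5, 12.7]
opening: 49.4
grasp_force: 53.9
```

Contact came at a TCP height of 20.5 mm, against 20.4 predicted for seated and 30.4 for lugs on top. I'll relax the push and release.

>>> play_rows([
  {"x": 0,"y": 0,"z": -0.15,"ax": 0,"ay": 0,"az": 0,"claw": 0.4},
  {"x": 0,"y": 0,"z": -0.15,"ax": 0,"ay": 0,"az": 0,"claw": 0.65},
  {"x": 0,"y": 0,"z": -0.15,"ax": 0,"ay": 0,"az": 0,"claw": 0.8},
  {"x": 0,"y": 0,"z": -0.15,"ax": 0,"ay": 0,"az": 0,"claw": 1},
  {"x": 0,"y": 0,"z": -0.15,"ax": 0,"ay": 0,"az": 0,"claw": 1},
])

```text
time: 11.7
position: [508.7, 59.9, 20.7]
eef_rot: [3.098, -0.517, 0.002]
ft_force: [-0.3, -0.9, -0.7]
opening: 85.5
grasp_force: 0.0
```

>>> play_rows([
  {"x": 0,"y": 0,"z": -2,"ax": 0,"ay": 0,"az": 0,"claw": 1},
  {"x": 0,"y": 0,"z": -5,"ax": 0,"ay": 0,"az": 0,"claw": 1},
  {"x": 0,"y": 0,"z": -9,"ax": 0,"ay": 0,"az": 0,"claw": 1},
  {"x": -3,"y": 0,"z": -13,"ax": 0,"ay": 0,"az": 0,"claw": 1},
  {"x": -6,"y": 0,"z": -15,"ax": 0,"ay": 0,"az": 0,"claw": 1},
])

```text
time: 12.2
position: [453.5, 78.6, 173.5]
eef_rot: [-3.097, 0.522, -0.009]
ft_force: [-0.1, 1.1, 1.5]
opening: 85.7
grasp_force: 0.0
```

>>> play_rows([
  {"x": 0,"y": 0,"z": 0,"ax": 0,"ay": 0,"az": 0,"claw": 1},
  {"x": 0,"y": 0,"z": 0,"ax": 0,"ay": 0,"az": 0,"claw": 1},
])

```text
time: 12.4
position: [451.4, 80.6, 170.7]
eef_rot: [-3.097, 0.514, -0.002]
ft_force: [-0.3, 0.1, 0.2]
opening: 85.4
grasp_force: 0.0
```

```bash
python3 - <<'E'
from h import *; import pickle
from plant import r, imaging
st=r.state(); s=imaging.snapshot("wrist"); s["st"]=st; d=imaging.snapshot("side"); pickle.dump((s,d),open("seat1.pkl","wb"))
print(st["time"],st["position"],st["eef_rot"],st["joint_vel"].round(3),st["opening"])
a=s["frame"][0:300,170:470]; b=d["frame"][220:320,245:345]
cv2.imwrite("pics/s2.png",np.hstack([cv2.resize(x,(400,400),interpolation=cv2.INTER_CUBIC) for x in(a,b)])[:,:,::-1])
print(leg(st["position"],st["eef_rot"],(480,370,190),67.5), leg(st["position"],st["eef_rot"],(480,370,190),-112.5))
E
```

```text
12.4 [451.43620063  80.58517837 170.74757972] [-3.09736959e+00  5.13559336e-01 -1.86737911e-03] [ 0.05   0.042 -0.011  0.003 -0.001 -0.003 -0.001] 85.37151237848774
(array([ -6.64, -28.32,  -1.87]), array([ 7.0000e-02, -1.9000e-01, -1.7633e+02])) (array([ -6.64, -28.32,  -1.87]), array([-0.12, -0.05,  3.67]))
```

View pics/s2.png

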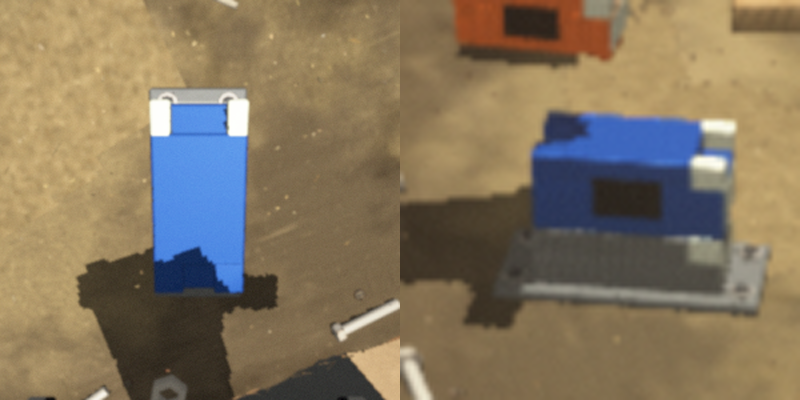

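The spacer sits flush on the foot, white over white. The wrist view shows its outline straight over the foot and the side view shows no gap. Next I'll move over to view the V-rest.

>>> play_rows([
  {"x": -1.6,"y": -4.3,"z": -0.4,"ax": 0,"ay": 0,"az": 1,"claw": 1},
  {"x": -3.3,"y": -8.8,"z": -0.8,"ax": 0,"ay": 0,"az": 2,"claw": 1},
  {"x": -5,"y": -13.2,"z": -1.2,"ax": 0,"ay": 0,"az": 3,"claw": 1},
  {"x": -6.7,"y": -17.6,"z": -1.6,"ax": 0,"ay": 0,"az": 3.7,"claw": 1},
  {"x": -8.3,"y": -22,"z": -1.9,"ax": 0,"ay": 0,"az": 3.7,"claw": 1},
])

```text
time: 13.0
position: [444.9, 315.4, 188.2]
eef_rot: [3.077, -0.62, -0.0]
ft_force: [0.1, 0.1, 0.8]
opening: 85.5
grasp_force: 0.0
```

>>> play_rows([
  {"x": -1,"y": -2.5,"z": 0,"ax": 0,"ay": 0,"az": 0,"claw": 1},
  {"x": -2,"y": -4.5,"z": 0,"ax": 0,"ay": 0,"az": 0,"claw": 1},
  {"x": -2,"y": -4.5,"z": 0,"ax": 0,"ay": 0,"az": 0,"claw": 1},
  {"x": -2,"y": -4.5,"z": 0,"ax": 0,"ay": 0,"az": 0,"claw": 1},
])

```text
time: 13.4
position: [443.9, 362.0, 187.9]
eef_rot: [3.076, -0.619, 0.0]
ft_force: [0.0, -0.7, -0.1]
opening: 85.4
grasp_force: 0.0
```

```bash
cat >> h.py <<'E'
def part(s,T,m,z):
    """centre, yaw of a 100x50 top face at height z from its mask: minAreaRect of the contour cast onto the plane"""
    c=big(m)[:,0].astype(np.float32)
    q=cv2.minAreaRect(ray(s["camera_matrix"],T,c,z)[:,:2].astype(np.float32))
    return q,cv2.boundingRect(c)
E
python3 - <<'E'
from h import *; import pickle
from plant import r, imaging
st=r.state(); s=imaging.snapshot("wrist"); s["st"]=st; pickle.dump(s,open("org.pkl","wb"))
print(st["time"],st["position"],st["eef_rot"],st["joint_vel"].round(3),st["qpos"].round(2))
f=s["frame"]; T=wcam(s,st)
o=mask(f,(5,150,60),(22,255,255)); n=cv2.countNonZero(o); print(cv2.boundingRect(big(o)))
x,y,w,h=cv2.boundingRect(big(o)); k=np.zeros_like(o); k[max(y-40,0):y+h+5,x-12:x+w+12]=255
wh=cv2.inRange(cv2.cvtColor(f,cv2.COLOR_RGB2HSV),(0,0,135),(180,60,255))&k
m=cv2.morphologyEx((o&k)|wh,cv2.MORPH_OPEN,np.ones((3,3)))
print(part(s,T,m,54)); print(part(s,T,o&k,54))
for v in range(max(y-40,0),y+h+6,6):
    u=np.where(m[v])[0]; a=np.where(o[v]&k[v])[0]; print(v,(u.min(),u.max()) if len(u) else 0,(a.min(),a.max()) if len(a) else 0)
cv2.imwrite("pics/o.png",cv2.resize(f[max(y-60,0):y+h+40,x-60:x+w+60,::-1],None,fx=3,fy=3)); 
E
```

```text
13.4 [443.93465882 361.99434189 187.9301324 ] [ 3.07593441e+00 -6.19263705e-01  3.67982883e-04] [ 0.006 -0.031  0.036  0.025  0.011 -0.    -0.002] [-1.39  0.52  1.03  1.5  -0.45  1.37 -2.31]
(281, 112, 62, 101)
(((490.2879943847656, 346.7679138183594), (51.34001541137695, 83.05924987792969), 67.25324249267578), (281, 112, 62, 101))
(((490.31695556640625, 346.83697509765625), (51.48979568481445, 83.05924987792969), 67.25325012207031), (281, 112, 62, 101))
72 0 0
78 0 0
84 0 0
90 (np.int64(281), np.int64(342)) 0
96 (np.int64(281), np.int64(342)) 0
102 (np.int64(281), np.int64(342)) 0
108 (np.int64(281), np.int64(342)) 0
114 (np.int64(282), np.int64(342)) (np.int64(282), np.int64(342))
120 (np.int64(282), np.int64(342)) (np.int64(282), np.int64(342))
126 (np.int64(282), np.int64(342)) (np.int64(282), np.int64(342))
132 (np.int64(282), np.int64(342)) (np.int64(282), np.int64(342))
138 (np.int64(282), np.int64(341)) (np.int64(282), np.int64(341))
144 (np.int64(282), np.int64(341)) (np.int64(282), np.int64(341))
150 (np.int64(282), np.int64(341)) (np.int64(282), np.int64(341))
156 (np.int64(282), np.int64(341)) (np.int64(282), np.int64(341))
162 (np.int64(282), np.int64(341)) (np.int64(282), np.int64(341))
168 (np.int64(282), np.int64(341)) (np.int64(282), np.int64(341))
174 (np.int64(282), np.int64(341)) (np.int64(282), np.int64(341))
180 (np.int64(282), np.int64(340)) (np.int64(282), np.int64(340))
186 (np.int64(282), np.int64(340)) (np.int64(282), np.int64(340))
192 (np.int64(283), np.int64(340)) (np.int64(283), np.int64(340))
198 (np.int64(283), np.int64(340)) (np.int64(283), np.int64(340))
204 (np.int64(283), np.int64(340)) (np.int64(283), np.int64(340))
210 (np.int64(283), np.int64(340)) (np.int64(283), np.int64(340))
216 0 0
```

The orange region measures 83 x 51 mm against 84 x 50 expected, at yaw -22.75°. That puts the V-rest's centre at about (497.9, 343.6), in line with the top-view estimate. Descending to grasp it.

>>> play_rows([
  {"x": 2.5,"y": -0.2,"z": 2,"ax": 0,"ay": 0,"az": 0,"claw": 1},
  {"x": 5,"y": -0.4,"z": 5,"ax": 0,"ay": 0,"az": 0,"claw": 1},
  {"x": 5.7,"y": -0.4,"z": 9,"ax": 0,"ay": 0,"az": 0,"claw": 1},
  {"x": 5.7,"y": -0.4,"z": 13,"ax": 0,"ay": 0,"az": 0,"claw": 1},
  {"x": 5.7,"y": -0.4,"z": 15,"ax": 0,"ay": 0,"az": 0,"claw": 1},
])

```text
time: 13.95
position: [496.0, 341.4, 36.0]
eef_rot: [3.074, -0.624, -0.006]
ft_force: [-0.1, 0.9, 0.0]
opening: 85.2
grasp_force: 0.0
```

>>> play_rows([
  {"x": 0,"y": 0,"z": 0,"ax": 0,"ay": 0,"az": 0,"claw": 1},
  {"x": 0,"y": 0,"z": 0,"ax": 0,"ay": 0,"az": 0,"claw": 1},
])

```text
time: 14.15
position: [498.2, 344.0, 40.2]
eef_rot: [3.079, -0.621, 0.002]
ft_force: [0.4, -0.6, -0.1]
opening: 85.0
grasp_force: 0.0
```

```bash
python3 - <<'E'
from h import *
from plant import r
st=r.state(); print(st["position"]); print(leg(st["position"],st["eef_rot"],(497.9,343.6,-11),-112.75))
E
```

```text
[498.19713857 343.98834071  40.24813017]
(array([-0.02,  0.05,  5.12]), array([ 0.01, -0.06, -0.05]))
```

>>> play_rows([
  {"x": 0,"y": 0,"z": 1.2,"ax": 0,"ay": 0,"az": 0,"claw": 1},
  {"x": 0,"y": 0,"z": 2.4,"ax": 0,"ay": 0,"az": 0,"claw": 1},
  {"x": 0,"y": 0,"z": 3.6,"ax": 0,"ay": 0,"az": 0,"claw": 1},
  {"x": 0,"y": 0,"z": 4.6,"ax": 0,"ay": 0,"az": 0,"claw": 1},
  {"x": 0,"y": 0,"z": 5.1,"ax": 0,"ay": 0,"az": 0,"claw": 1},
])

```text
time: 14.65
position: [496.1, 345.4, -13.1]
eef_rot: [3.079, -0.616, -0.003]
ft_force: [-0.4, -0.5, 0.7]
opening: 85.2
grasp_force: 0.0
```

>>> play_rows([
  {"x": 0,"y": 0,"z": 0,"ax": 0,"ay": 0,"az": 0,"claw": 0.75},
  {"x": 0,"y": 0,"z": 0,"ax": 0,"ay": 0,"az": 0,"claw": 0.6},
  {"x": 0,"y": 0,"z": 0,"ax": 0,"ay": 0,"az": 0,"claw": 0.4},
  {"x": 0,"y": 0,"z": 0,"ax": 0,"ay": 0,"az": 0,"claw": 0.4},
  {"x": 0,"y": 0,"z": 0,"ax": 0,"ay": 0,"az": 0,"claw": 0.4},
], grip_force=50)

```text
time: 15.15
position: [497.8, 345.6, -10.8]
eef_rot: [-3.08, 0.617, -0.002]
ft_force: [0.5, -1.1, 2.2]
opening: 49.5
grasp_force: 52.2
```

```bash
python3 - <<'E'
from plant import r
st=r.state(); print({k:st[k] for k in("time","position","eef_rot","ft_force","opening","grasp_force")})
E
```

```text
{'time': 15.15, 'position': array([497.75764047, 345.64766646, -10.83942475]), 'eef_rot': array([-3.07970703e+00,  6.17059049e-01, -1.64538457e-03]), 'ft_force': array([ 0.45872739, -1.142816  ,  2.21635845]), 'opening': 49.53408425833974, 'grasp_force': 52.22826400771737}
```

Gripped at 49.5 mm and 52 N. I'll lift and carry it to the viewing pose by the spacer.

>>> play_rows([
  {"x": 0,"y": 0,"z": -2,"ax": 0,"ay": 0,"az": 0,"claw": 0.4},
  {"x": 0,"y": 0,"z": -6,"ax": 0,"ay": 0,"az": 0,"claw": 0.4},
  {"x": 0,"y": 2,"z": -10,"ax": 0,"ay": 0,"az": -1,"claw": 0.4},
  {"x": 0.4,"y": 5,"z": -14,"ax": 0,"ay": 0,"az": -2,"claw": 0.4},
  {"x": 0.8,"y": 9,"z": -15.2,"ax": 0,"ay": 0,"az": -2,"claw": 0.4},
])

```text
time: 15.65
position: [472.8, 261.1, 144.5]
eef_rot: [-3.086, 0.556, -0.011]
ft_force: [1.4, -0.1, -1.7]
opening: 49.4
grasp_force: 52.6
```

```bash
python3 - <<'E'
from h import *
from plant import r
st=r.state(); print(st["opening"],st["position"])
print(leg(st["position"],st["eef_rot"],(418,90,141),-108.9))
E
```

```text
49.386065201918534 [472.7544587  261.05123151 144.48220409]
(array([ 0.84, 17.94,  0.24]), array([-0.37, -0.33, -1.54]))
```

>>> play_rows([
  {"x": 0.2,"y": 4,"z": 0,"ax": 0,"ay": 0,"az": -1,"claw": 0.4},
  {"x": 0.4,"y": 8,"z": 0,"ax": 0,"ay": 0,"az": -1.5,"claw": 0.4},
  {"x": 0.6,"y": 12,"z": 0,"ax": 0,"ay": 0,"az": -1.7,"claw": 0.4},
  {"x": 0.8,"y": 16,"z": 0,"ax": 0,"ay": 0,"az": -1.7,"claw": 0.4},
  {"x": 0.8,"y": 17.8,"z": 0,"ax": 0,"ay": 0,"az": -1.7,"claw": 0.4},
])

```text
time: 16.15
position: [412.4, 86.0, 139.9]
eef_rot: [-3.097, 0.525, 0.004]
ft_force: [0.7, -0.6, -1.6]
opening: 49.8
grasp_force: 52.6
```

>>> play_rows([
  {"x": 0,"y": 0,"z": 0,"ax": 0,"ay": 0,"az": 0,"claw": 0.4},
  {"x": 0,"y": 0,"z": 0,"ax": 0,"ay": 0,"az": 0,"claw": 0.4},
  {"x": 0,"y": 0,"z": 0,"ax": 0,"ay": 0,"az": 0,"claw": 0.4},
])

```text
time: 16.45
position: [414.9, 91.6, 140.5]
eef_rot: [-3.099, 0.514, -0.001]
ft_force: [0.3, 0.4, -2.5]
opening: 49.6
grasp_force: 52.6
```

```bash
python3 - <<'E'
from h import *; import pickle
from plant import r, imaging
st=r.state(); s=imaging.snapshot("wrist"); s["st"]=st; pickle.dump(s,open("sp2.pkl","wb"))
print(st["time"],st["position"],st["eef_rot"],st["joint_vel"].round(3),st["opening"])
cv2.imwrite("pics/w5.png",cv2.resize(s["frame"][:300,120:520,::-1],(800,600)))
E
```

```text
16.45 [414.89652342  91.60617138 140.51892614] [-3.09890569e+00  5.13859819e-01 -7.07463251e-04] [-0.002  0.011 -0.004 -0.006  0.007  0.003  0.002] 49.582068648005865
```

View pics/w5.png

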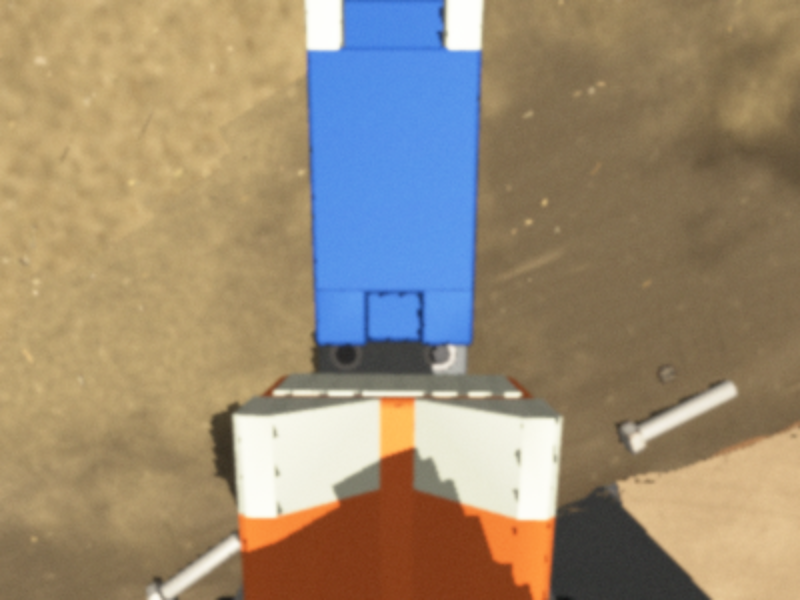

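The picture shows the spacer ahead, with its wide notch corners at (343,49) and (444,49) and its narrow notch corners at (367,291) and (422,291). The held V-rest's white patches end at (238,518) and (553,518), with end corners at (235,414) and (561,414).

```bash
python3 - <<'E'
from h import *; import pickle
s=pickle.load(open("sp2.pkl","rb")); st=s["st"]; K=s["camera_matrix"]; T=wcam(s,st); f=lambda P:np.array(P)/2+[120,0]
q=ray(K,T,f([(367,291),(422,291),(444,49),(343,49)]),84)[:,:2]
n=q[:2].mean(0); w=q[2:].mean(0); d=w-n
print("widths",np.linalg.norm(q[0]-q[1]),np.linalg.norm(q[2]-q[3]),"sep",np.linalg.norm(d),"centre",(n+w)/2,np.degrees(np.arctan2(d[1],d[0])))
e=ray(K,T,f([(308,60),(317,330),(481,60),(471,330),(394,344)]),84)[:,:2]
print("sides",[np.degrees(np.arctan2(*(e[i]-e[i+1])[::-1])).round(2) for i in(0,2)],"w",np.linalg.norm(e[0]-e[2]))
u=d/np.linalg.norm(d); print("centre from -x end",e[4]+50*u)
M=R.from_rotvec(st["eef_rot"]).as_matrix()
for zt in (200,202,204.5):
    b=ray(K,T,f([(238,518),(553,518),(561,414),(235,414)]),zt); t=(b-st["position"])@M
    print(zt,t[:,:2].round(1).tolist(),"w",t[0,1]-t[1,1],t[3,1]-t[2,1])
print("tool x yaw",np.degrees(np.arctan2(M[1,0],M[0,0])))
E
```

```text
widths 17.075589460686594 28.624839917039658 sep 66.34072726938037 centre [508.79608161  59.38981653] -18.56463357552652
sides [np.float64(-18.68), np.float64(-19.18)] w 49.22558335689466
centre from -x end [509.41364708  59.4228483 ]
200 [[33.5, -25.5], [33.5, 26.4], [50.9, 26.5], [50.9, -24.9]] w -51.93826827181111 -51.434598330178034
202 [[34.2, -25.1], [34.2, 25.9], [51.4, 26.0], [51.3, -24.4]] w -50.9818015535114 -50.48740692182242
204.5 [[35.1, -24.5], [35.2, 25.3], [51.9, 25.4], [51.9, -23.9]] w -49.78621815563682 -49.30341766137789
tool x yaw -18.830211610997175
```

```bash
python3 - <<'E'
from h import *
from plant import r
st=r.state(); print(leg(st["position"],st["eef_rot"],(507.9,60.6,92),-108.85))
E
```

```text
(array([ 9.8 , -0.07,  4.86]), array([ 0.01, -0.03,  0.03]))
```

>>> play_rows([
  {"x": 3,"y": 0,"z": 0.5,"ax": 0,"ay": 0,"az": 0,"claw": 0.4},
  {"x": 6,"y": 0,"z": 1.5,"ax": 0,"ay": 0,"az": 0,"claw": 0.4},
  {"x": 8.5,"y": -0.1,"z": 2.7,"ax": 0,"ay": 0,"az": 0,"claw": 0.4},
  {"x": 9.8,"y": -0.1,"z": 3.9,"ax": 0,"ay": 0,"az": 0,"claw": 0.4},
  {"x": 9.8,"y": -0.1,"z": 4.9,"ax": 0,"ay": 0,"az": 0,"claw": 0.4},
])

```text
time: 17.0
position: [509.5, 58.9, 90.2]
eef_rot: [3.096, -0.516, 0.002]
ft_force: [-0.0, 0.7, -1.9]
opening: 49.5
grasp_force: 52.5
```

>>> play_rows([
  {"x": 0,"y": 0,"z": 0.3,"ax": 0,"ay": 0,"az": 0,"claw": 0.4},
  {"x": 0,"y": 0,"z": 0.6,"ax": 0,"ay": 0,"az": 0,"claw": 0.4},
  {"x": 0,"y": 0,"z": 0.9,"ax": 0,"ay": 0,"az": 0,"claw": 0.4},
  {"x": 0,"y": 0,"z": 0.9,"ax": 0,"ay": 0,"az": 0,"claw": 0.4},
  {"x": 0,"y": 0,"z": 0.9,"ax": 0,"ay": 0,"az": 0,"claw": 0.4},
])

```text
time: 17.5
position: [507.6, 59.7, 82.9]
eef_rot: [-3.098, 0.516, -0.001]
ft_force: [0.4, 0.0, -2.2]
opening: 49.3
grasp_force: 52.5
```

```bash
python3 - <<'E'
from h import *
from plant import r
st=r.state(); print(st["position"],st["ft_force"],st["joint_vel"].round(3)); print(leg(st["position"],st["eef_rot"],(507.9,60.6,74),-108.85))
E
```

```text
[507.59410728  59.74398461  82.91906885] [ 0.41659311  0.0374416  -2.19955452] [ 0.006  0.001  0.003 -0.004 -0.    -0.001  0.001]
(array([ 0.  , -0.09,  0.89]), array([-0.05, -0.02, -0.06]))
```

>>> play_rows([
  {"x": 0,"y": -0.05,"z": 0.3,"ax": 0,"ay": 0,"az": 0,"claw": 0.4},
  {"x": 0,"y": -0.05,"z": 0.6,"ax": 0,"ay": 0,"az": 0,"claw": 0.4},
  {"x": 0,"y": -0.05,"z": 0.8,"ax": 0,"ay": 0,"az": 0,"claw": 0.4},
  {"x": 0,"y": -0.05,"z": 0.8,"ax": 0,"ay": 0,"az": 0,"claw": 0.4},
])

```text
time: 17.9
position: [507.4, 59.7, 74.1]
eef_rot: [3.098, -0.517, -0.001]
ft_force: [-0.5, 0.2, -2.2]
opening: 49.6
grasp_force: 52.5
```

>>> play_rows([
  {"x": 0,"y": 0,"z": 0.1,"ax": 0,"ay": 0,"az": 0,"claw": 0.4},
  {"x": 0,"y": 0,"z": 0.2,"ax": 0,"ay": 0,"az": 0,"claw": 0.4},
  {"x": 0,"y": 0,"z": 0.3,"ax": 0,"ay": 0,"az": 0,"claw": 0.4},
  {"x": 0,"y": 0,"z": 0.3,"ax": 0,"ay": 0,"az": 0,"claw": 0.4},
])

```text
time: 18.3
position: [507.7, 59.7, 71.4]
eef_rot: [3.099, -0.517, -0.0]
ft_force: [0.4, 0.6, -2.7]
opening: 49.7
grasp_force: 52.5
```

>>> play_rows([
  {"x": 0,"y": 0,"z": 0.1,"ax": 0,"ay": 0,"az": 0,"claw": 0.4},
  {"x": 0,"y": 0,"z": 0.2,"ax": 0,"ay": 0,"az": 0,"claw": 0.4},
  {"x": 0,"y": 0,"z": 0.2,"ax": 0,"ay": 0,"az": 0,"claw": 0.4},
])

```text
time: 18.6
position: [507.6, 59.7, 69.4]
eef_rot: [3.099, -0.517, -0.0]
ft_force: [-0.4, -0.1, -1.6]
opening: 49.4
grasp_force: 52.5
```

No force, with the tips about 3.5 mm below the spacer's top, so the lugs are in. Continuing.

>>> play_rows([
  {"x": 0,"y": 0,"z": 0.1,"ax": 0,"ay": 0,"az": 0,"claw": 0.4},
  {"x": 0,"y": 0,"z": 0.2,"ax": 0,"ay": 0,"az": 0,"claw": 0.4},
  {"x": 0,"y": 0,"z": 0.3,"ax": 0,"ay": 0,"az": 0,"claw": 0.4},
  {"x": 0,"y": 0,"z": 0.3,"ax": 0,"ay": 0,"az": 0,"claw": 0.4},
])

```text
time: 19.0
position: [507.6, 59.7, 66.3]
eef_rot: [3.099, -0.517, -0.001]
ft_force: [0.2, 0.2, -2.0]
opening: 49.2
grasp_force: 52.5
```

>>> play_rows([
  {"x": 0,"y": 0,"z": 0.1,"ax": 0,"ay": 0,"az": 0,"claw": 0.4},
  {"x": 0,"y": 0,"z": 0.2,"ax": 0,"ay": 0,"az": 0,"claw": 0.4},
  {"x": 0,"y": 0,"z": 0.2,"ax": 0,"ay": 0,"az": 0,"claw": 0.4},
])

```text
time: 19.3
position: [507.6, 59.8, 64.4]
eef_rot: [3.099, -0.517, -0.0]
ft_force: [-1.2, -0.6, -3.0]
opening: 49.6
grasp_force: 52.5
```

>>> play_rows([
  {"x": 0,"y": 0,"z": 0.1,"ax": 0,"ay": 0,"az": 0,"claw": 0.4},
  {"x": 0,"y": 0,"z": 0.2,"ax": 0,"ay": 0,"az": 0,"claw": 0.4},
  {"x": 0,"y": 0,"z": 0.2,"ax": 0,"ay": 0,"az": 0,"claw": 0.4},
])

```text
time: 19.6
position: [507.9, 59.7, 63.1]
eef_rot: [-3.098, 0.517, 0.0]
ft_force: [-2.2, 0.2, 3.5]
opening: 49.6
grasp_force: 53.0
```

Contact came at 63.1 mm, against 63.2 predicted for seated. Releasing and backing off upward.

>>> play_rows([
  {"x": 0,"y": 0,"z": 0,"ax": 0,"ay": 0,"az": 0,"claw": 0.4},
  {"x": 0,"y": 0,"z": 0,"ax": 0,"ay": 0,"az": 0,"claw": 0.65},
  {"x": 0,"y": 0,"z": 0,"ax": 0,"ay": 0,"az": 0,"claw": 0.8},
  {"x": 0,"y": 0,"z": 0,"ax": 0,"ay": 0,"az": 0,"claw": 1},
  {"x": 0,"y": 0,"z": 0,"ax": 0,"ay": 0,"az": 0,"claw": 1},
])

```text
time: 20.1
position: [507.8, 59.7, 62.4]
eef_rot: [3.099, -0.517, 0.0]
ft_force: [-0.2, 1.0, 0.6]
opening: 85.4
grasp_force: 0.0
```

>>> play_rows([
  {"x": 0,"y": 0,"z": -2,"ax": 0,"ay": 0,"az": 0,"claw": 1},
  {"x": 0,"y": 0,"z": -5,"ax": 0,"ay": 0,"az": 0,"claw": 1},
  {"x": 0,"y": 0,"z": -9,"ax": 0,"ay": 0,"az": 0,"claw": 1},
  {"x": -3,"y": 0,"z": -12,"ax": 0,"ay": 0,"az": 0,"claw": 1},
  {"x": -6,"y": 0,"z": -13,"ax": 0,"ay": 0,"az": 0,"claw": 1},
])

```text
time: 20.6
position: [453.3, 78.2, 195.3]
eef_rot: [-3.097, 0.522, -0.009]
ft_force: [-1.1, 0.6, 0.7]
opening: 84.9
grasp_force: 0.0
```

>>> play_rows([
  {"x": 0,"y": 0,"z": 0,"ax": 0,"ay": 0,"az": 0,"claw": 1},
  {"x": 0,"y": 0,"z": 0,"ax": 0,"ay": 0,"az": 0,"claw": 1},
  {"x": 0,"y": 0,"z": 0,"ax": 0,"ay": 0,"az": 0,"claw": 1},
  {"x": 0,"y": 0,"z": 0,"ax": 0,"ay": 0,"az": 0,"claw": 1},
])

```text
time: 21.0
position: [451.4, 78.1, 192.0]
eef_rot: [3.096, -0.52, 0.0]
ft_force: [-0.1, 0.3, -0.1]
opening: 85.5
grasp_force: 0.0
```

```bash
python3 - <<'E'
from h import *; import pickle
from plant import r, imaging
st=r.state(); s=imaging.snapshot("wrist"); d=imaging.snapshot("side"); T=wcam(s,st)
print(st["time"],st["position"],st["opening"])
f=s["frame"]; o=mask(f,(5,150,60),(22,255,255)); o[280:]=0
(c,wh,a),bb=part(s,T,o,128); print(c,wh,a,bb)
m=big(o)[:,0].astype(np.float32); h=cv2.minAreaRect(m); print(h)
u=np.radians(-18.8); print("centre est",np.array(c)+8*np.array([np.cos(u),np.sin(u)]))
# side view: predicted corners of seated parts against picture
K,E=d["camera_matrix"],d["extrinsics"]; g=d["frame"].copy()
Rz=R.from_euler("z",-18.8,degrees=True); 
for z in(40,84,128):
    P=np.array([508.3,59.9,z])+Rz.apply([[x,-25,0] for x in(-50,50)])
    p=(E[:3,:3]@P.T).T+E[:3,3]; p=p@K.T; print(z,(p[:,:2]/p[:,2:]).round(1).tolist())
for n,b in(("blue",BLUE),("org",((3,150,60),(22,255,255)))):
    k=mask(g,*b); k[:,:240]=0;k[:,345:]=0;k[:215]=0;k[320:]=0; print(n,cv2.approxPolyDP(big(k),2,True)[:,0].tolist())
E
```

```text
21.0 [451.44124045  78.07566162 192.04846119] 85.54196079115869
(507.9715576171875, 59.51634216308594) (51.147830963134766, 96.78844451904297) 70.90477752685547 (275, 74, 82, 155)
((315.5, 151.0), (154.0, 81.0), 90.0)
centre est [515.5447517  56.9382166]
40 [[277.2, 276.7], [325.1, 279.9]]
84 [[276.5, 258.0], [325.2, 261.2]]
128 [[275.8, 238.8], [325.3, 241.8]]
blue [[280, 265], [283, 273], [283, 268], [286, 267], [282, 268]]
org [[281, 230], [281, 236], [277, 238], [279, 257], [325, 260], [325, 251], [317, 249], [319, 231]]
```

The wrist view puts the V-rest at (508.0, 59.5), yaw -19.1°, directly over the spacer. The side view puts its edges within about 1 px of the predicted seated heights. Handing in.

```bash
python3 -c "
from plant import r
print(r.job_done())"
```

```text
the job is handed in; nothing more can be done
None
```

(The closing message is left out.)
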